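# Close the glaze-mill jar with its quick-thread bung

## Robot

A 6-joint arm with a two-finger parallel gripper is mounted at the origin on the work surface. World frame = base frame: x ahead of the robot, y to its left, z up, the work surface at z = 0. Lengths are in m, angles in degrees, forces in N, time in s.
With the tool pointing down it reaches from about 0.375 to 0.9 m from the base axis. Payload 3.1 kg.
Tool frame: the origin (TCP) lies at the very end of the fingers, on their centre line; the grasp point (between the pads) lies 19 mm behind it; z points along the fingers, y is the line along which they close (so a half turn about z gives the same grasp; the last joint's range is limited). The gripper opens to 87 mm and grips with 3 to 60 N. Pads are 19 mm wide; open, the fingers measure 117 mm over their backs; the gripper's body (75 mm by 190 mm) begins 51 mm behind the grasp point.
Start: joints at [59.616, 30.224, 82.088, -0, 67.689, -10.227], TCP at [0.215, 0.587, 0.223] pointing down, gripper open.
Joint ranges: [-176.69, 176.69], [-43.24, 126.21], [12.49, 139.97], [-82, 262], [0, 151.66], [-163.58, 163.58]. Speed limits (degrees/s): [159.86, 159.86, 180, 180, 180, 180].

## Interface

Orientations are given as a 3x3 rotation matrix whose columns are the frame's x, y, z axes.
In Python, from rig import bot gives the robot as it stands.
- The arm moves only by the tool move_arm, never from a script. Its argument "increments" is a list of rows, each an object with "xyz": the shift along the tool's x, y, z in mm, a list of three; "roll": the turn about the tool's z in rad; "grip": the opening in per cent of the stroke, from 0 (shut) to 100 (fully open). A call has 1 to 5 rows; each row shifts and turns the commanded pose from where the row before left it, along the tool's axes as they then stand; what a row does not reach is not made up. A row lasts 1/12 s, in which the tool goes at most 41.7 mm and 7.16 degrees, less where a joint would pass 70% of its speed; a pose out of reach is approached as far as the arm can. A call is refused whole if a number of a shift passes 41.7 or a number of a turn 0.125, either way. A call with a gripper value outside its range is refused whole. The fingers move at their own pace and stop on an object; the grip force is fixed at half the most. Time passes only in rows, so rows that do not move let the fingers close. It gives the time, the measured TCP pose, the force, the opening and the grip force at its end, in the units of the state.
- bot.read_state(): the state, without advancing time (a new reading comes with each control period).
- bot.capture(name): name is "scene" or "top" or "wrist"; returns (picture, depth): 384x512x3 uint8, red, green, blue; 384x512 float32, m along the optical axis (not along the pixel's ray), 0 where there is no reading.
- bot.camera_model(name): a dict with "intrinsics" (3x3 intrinsics, pixels), "rvec" (rotation vector, rad) and "tvec" (3), from world to camera coordinates, as OpenCV has them; the wrist camera has in their place "tool_from_camera" (4x4, takes a point from camera to tool coordinates, whose origin is the TCP and whose axes are the flange's). Camera axes: x right, y down, z forward; pixel columns grow to the right and rows downward; lengths in m; the calibration is good to about 2 mm. A picture is of the moment at which its call begins: read the wrist's pose just before it. camera_model takes no time and is no camera call.
- bot.hand_in(): hands the job in; it is judged then, once.
Trained networks look in the newest picture that a camera, given by its name, has taken for a name from the list of things; names that differ only in an ending like _2 or _b are one class to them, and where a whole thing is asked for, a point or a joint stands for the part that bears it (a point fixed in the world has none). Each returns a list of dicts, best first, with "conf" (0 to 1); they miss things now and then, are a little off and sometimes report something else, mostly with a low value. They report only what shows in the picture. A call takes as long as a camera call. They do not tell look-alikes from the thing itself.
- bot.spot_in(label, camera): "at" ([x, y, z] in m, in the coordinates of the camera as it stood for that picture, good to about 4 mm: the middle of the surface that is visible of it).
- bot.trace(label, camera): "mask" (384x512 bool, what is visible of it).
The state is a dict: "time_s": time; "joint_positions": joint angles; "qvel": joint speeds; "tau": joint torques, N m; "position": TCP position; "tcp_rot": TCP orientation; "force": force on the tool from outside, world axes, zero at the start; "moment": the same for the moment, N m; "opening": opening from 0.0 (shut) to 1.0 (fully open); "grasp_force": force on a finger pad.
Only numpy, scipy, OpenCV 4.12 (cv2) and the standard library are available. Lean on these libraries where they do the work, as an engineer would, in place of code of your own. Each camera call takes 0.05 s, during which the arm holds its last target. There are 200 camera calls.

## Task

Take the orange bung from the blue bat and close the glaze-mill jar with it: stand it upright in the jar's mouth, turn it gently backward (anticlockwise seen from above) until you feel it drop into the thread start, then screw it forward (clockwise) until its flange sits flush on the rim, and let go. Do not force the thread, and do not shift the other things on the table.

Things in the scene. Friction and masses are not known exactly. Their poses are not given: they have to be found in the camera images.
- bung: The bung, loose, about 0.3 kg, standing upright on the bat. Origin at the centre of its underside, z up its axis. Orange shank 47 in diameter (nose tapered to 42), 31 high; then an orange flange disc 76 in diameter, 6 thick; on it a black grip bar 56 long (along x), 14 wide (along y), 34 high, its top 71 above the underside. Nothing else stands on the flange.
- grip (a point): Point on the bung's axis, in the middle of the grip bar, 22 above the flange's upper face, 59 above the bung's underside; axes as the bung.
- flange (a point): Point on the bung's axis at the underside of the flange, 31 above the bung's underside; axes as the bung.
- lugs (a point): Point on the bung's axis at the height of the lugs' lower faces, 5 above the underside. Four lugs stand out of the shank at its +x, +y, -x and -y sides to 31 from the axis, each 7 wide, 5 high, slanted like the thread.
- jar: The glaze-mill jar, white with a blue band, fixed, on a dark round foot pad, 170 in diameter; body 140 in diameter, neck 82 in outer diameter, rim 140 above the table. Origin under its centre, z up.
- mouth (a point): Centre of the open mouth, level with the rim; z up. The throat is 65 wide (1.5 clearance round the lugs) and holds a rigid right-hand quick thread with four starts 90 degrees apart. Where the starts lie round the mouth is NOT given: it differs every time and does not follow the jar's yaw. Press with a few newtons only.
- ledge (a point): On the mouth's axis, 9.4 below the rim: flat top of the thread's four ledges (2 clearance round the shank). A bung set in the mouth usually rests here on its lugs, flange about 17.5 above the rim (21.5 if they stand on the teeth). Upright teeth, 4 high, stop the lugs from being turned forward off the ledges into the thread: forcing that is cross-threading.
- start (a point): On the mouth's axis, 19 below the rim: the thread starts, four 27-degree gaps between the ledges. Turned backward (anticlockwise from above) by up to 95 degrees, the lugs come over the gaps, a tooth at each gap's far side stops them firmly, and the bung can drop about 10: flange then 6.5 to 8 above the rim. By luck it may drop in at once. Play in the gap: 7 to 10 degrees.
- home (a point): On the mouth's axis, 26 below the rim, where the lugs end. From the start 55 to 67 degrees forward (clockwise from above) lets the bung down, pressed lightly, 0.12 per degree until the flange lies on the rim; a firm stop comes 5 to 9 degrees later. The thread has about 1.5 play up and down.
- bat: Blue round bat (disc) 190 in diameter, 12 thick, lying fixed on the table; origin under its centre. The bung starts on it.
- glaze_a: Bystander, leave alone: blue glaze jar with white lid, diameter 64, height 85, loose; origin under its centre.
- glaze_b: Bystander, leave alone: brown glaze jar with black lid, diameter 64, height 85, loose; origin under its centre.
- spatula: Bystander, leave alone: yellow-handled spatula lying flat, 200 long, loose.
- bowl: Bystander, leave alone: small terracotta bowl, diameter 100, height 55, loose; origin under its centre.
- spare_ring: Bystander, leave alone: flat black rubber-look ring lying on the table, outer diameter 60, height 8, loose.
- brush: Bystander, leave alone: wooden brush lying flat, 190 long, loose.
- weight: Bystander, leave alone: brass cylinder weight, diameter 50, height 40, loose; origin under its centre.
Not all that is in view belongs to the job. What is shaped like the bung but turquoise is not meant.

How it is judged:
By the outcome, as a careful person would: the job done as asked, in the order asked, and still so for the second after the job is handed in, with the robot touching nothing.
It also fails if it takes over 72 s, if anything falls off the work surface, if the arm or the gripper's body presses on something with over 40 N, if the wrist force passes 120 N, or if a joint passes its speed limit or range.

## Working session

There is one attempt and no reset: what is moved stays moved. The work goes in short steps, Python scripts to look and compute and a tool call to move; the robot and the scene stay as the last step left them, time stands still between calls to the robot, and variables do not carry over. Pictures are saved under pics/ and viewed, at most 10 in all, crops included, and the job is handed in when it is done.

Besides the shell and the picture viewer there is one more tool, called by a JSON object that holds its "op" and its "data". move_arm: Moves the arm, as the interface text tells. Its arguments: {"type":"object","properties":{"increments":{"type":"array"}},"required":["increments"]}

```bash
mkdir -p pics; cat > h.py <<'E'
import numpy as np, cv2
from rig import bot
def Tcw(cam):
    m=bot.camera_model(cam)
    if 'rvec' in m:
        R=cv2.Rodrigues(np.array(m['rvec'],float))[0]; t=np.array(m['tvec'],float).ravel()
        return np.array(m['intrinsics']),R.T,-R.T@t
    s=bot.read_state(); X=np.array(m['tool_from_camera']); R=np.array(s['tcp_rot'])
    return np.array(m['intrinsics']),R@X[:3,:3],R@X[:3,3]+np.array(s['position'])
def cloud(d,K,R,t):
    v,u=np.mgrid[:d.shape[0],:d.shape[1]]
    p=np.stack([(u-K[0,2])/K[0,0]*d,(v-K[1,2])/K[1,1]*d,d],-1)
    return p@R.T+t
E
python3 - <<'E'
from h import *
for c in ('top','scene'):
    K,R,t=Tcw(c); im,d=bot.capture(c); cv2.imwrite(f'pics/{c}.png',im[:,:,::-1])
    np.savez(f'{c}.npz',im=im,d=d,K=K,R=R,t=t)
    for l in ('bung','jar','bat'):
        for o in bot.spot_in(l,c)[:3]: print(c,l,round(o['conf'],2),(R@np.array(o['at'])+t).round(3))
s=bot.read_state();print(s['time_s'],s['position'],s['tcp_rot'],s['opening'])
E
```

```text
top bung 0.98 [0.331 0.092 0.033]
top bung 0.79 [0.568 0.133 0.05 ]
top bung 0.78 [0.348 0.249 0.032]
top jar 0.34 [ 0.588 -0.393  0.005]
top bat 0.67 [0.548 0.171 0.009]
scene bung 0.94 [0.578 0.139 0.047]
scene bung 0.94 [0.338 0.103 0.04 ]
scene bung 0.74 [0.361 0.258 0.04 ]
scene jar 0.9 [ 0.495 -0.156  0.085]
scene bat 0.96 [0.575 0.181 0.014]
0.4 [0.21528614 0.58660959 0.22238553] [[-9.38768979e-01  3.44547211e-01 -1.53365060e-04]
 [ 3.44547244e-01  9.38768921e-01 -3.31707242e-04]
 [ 2.96855461e-05 -3.64237978e-04 -9.99999933e-01]] 1.0000549587311212
```

View pics/top.png

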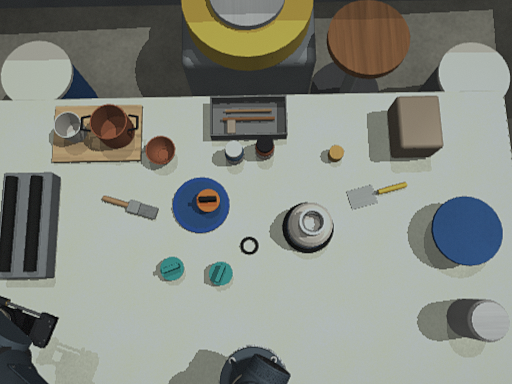

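View pics/scene.png

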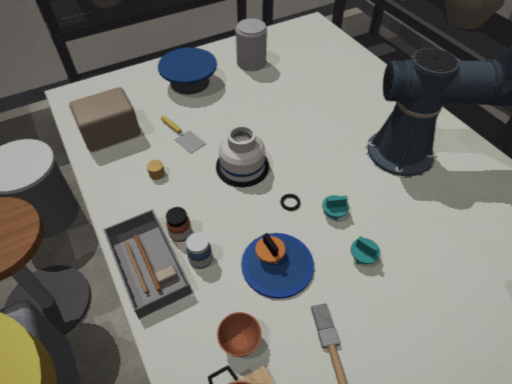

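```bash
python3 - <<'E'
from h import *
z=np.load('top.npz'); im,d,K,R,t=[z[k] for k in('im','d','K','R','t')]
P=cloud(d,K,R,t); near=lambda c,r:np.hypot(P[...,0]-c[0],P[...,1]-c[1])<r
def cen(m): return P[m].mean(0).round(4),m.sum()
m=near((.57,.135),.06)
bar=m&(P[...,2]>.068); print('bar',cen(bar))
q=P[bar][:,:2]; q=q-q.mean(0); w,v=np.linalg.eigh(q.T@q); print(np.degrees(np.arctan2(v[1,1],v[0,1])))
hsv=cv2.cvtColor(im,cv2.COLOR_RGB2HSV); o=m&(hsv[...,0]<22)&(hsv[...,1]>120)&(P[...,2]>.04); print('orange',cen(o),np.median(P[o][:,2]))
j=near((.5,-.17),.07)&(P[...,2]>.13); print('rim',cen(j),np.median(P[j][:,2]))
print(bot.camera_model('wrist'))
s=bot.read_state();print(s['joint_positions'])
E
```

```text
bar (array([0.5662, 0.1347, 0.0797]), np.int64(89))
91.52460976752337
orange (array([0.5659, 0.1345, 0.0488]), np.int64(315)) 0.04732111679700801
rim (array([ 0.4778, -0.1907,  0.137 ]), np.int64(274)) 0.13720701628709508
{'intrinsics': array([[268.94882551,   0.        , 256.28044835],
       [  0.        , 268.94882551, 188.20849623],
       [  0.        ,   0.        ,   1.        ]]), 'tool_from_camera': array([[ 8.49652860e-04, -9.53563351e-01, -3.01191325e-01,
         8.34912077e-02],
       [ 9.99999436e-01,  6.18202440e-04,  8.63760572e-04,
        -5.99753076e-04],
       [-6.37453213e-04, -3.01191889e-01,  9.53563338e-01,
        -1.62870306e-01],
       [ 0.00000000e+00,  0.00000000e+00,  0.00000000e+00,
         1.00000000e+00]])}
[ 5.96156403e+01  3.02334353e+01  8.20978094e+01 -2.19711787e-03
  6.76895949e+01 -1.02293652e+01]
```

```bash
cat >> h.py <<'E'
def plan(goal,yaw_turn_rad,n,R=None,p=None):
    """rows to reach goal TCP (m) with roll (tool z, rad) in n rows"""
    s=bot.read_state(); R=np.array(s['tcp_rot']) if R is None else R; p=np.array(s['position']) if p is None else p
    r=round(yaw_turn_rad/n,4)
    for i in range(n):
        dx=(R.T@(np.array(goal)-p)*1000/(n-i)).round(1); print(dx.tolist(),r)
        p=p+R@dx/1000; R=R@cv2.Rodrigues(np.array([0,0,r]))[0]
    print('end',p.round(4),R.round(4).tolist())
E
python3 - <<'E'
from h import *
plan((.566,.1346,.22),np.radians(159.8-91.5),15)
E
```

```text
[-32.3, -20.2, 0.2] 0.0795
[-33.8, -17.6, 0.2] 0.0795
[-35.1, -14.9, 0.2] 0.0795
[-36.2, -12.0, 0.2] 0.0795
[-37.0, -9.1, 0.2] 0.0795
[-37.7, -6.1, 0.1] 0.0795
[-38.0, -3.1, 0.2] 0.0795
[-38.2, -0.1, 0.1] 0.0795
[-38.0, 2.9, 0.2] 0.0795
[-37.7, 5.9, 0.1] 0.0795
[-37.1, 8.9, 0.2] 0.0795
[-36.3, 11.8, 0.1] 0.0795
[-35.2, 14.7, 0.2] 0.0795
[-33.9, 17.4, 0.1] 0.0795
[-32.4, 20.1, 0.2] 0.0795
end [0.566  0.1346 0.22  ] [[-0.0265, 0.9996, -0.0002], [0.9996, 0.0265, -0.0003], [-0.0003, -0.0002, -1.0]]
```

{"op": "move_arm", "data": {"increments": [{"xyz": [-32.3, -20.2, 0], "roll": 0.08, "grip": 100}, {"xyz": [-33.8, -17.6, 0], "roll": 0.08, "grip": 100}, {"xyz": [-35.1, -14.9, 0], "roll": 0.08, "grip": 100}, {"xyz": [-36.2, -12, 0], "roll": 0.08, "grip": 100}, {"xyz": [-37, -9.1, 0], "roll": 0.08, "grip": 100}]}}

```text
time_s: 0.82
position: [0.3327, 0.4347, 0.2227]
tcp_rot: [[-0.728, 0.685, 0.0], [0.685, 0.728, 0.0], [-0.0, 0.0, -1.0]]
force: [1.3, -0.3, 0.5]
opening: 1.003
grasp_force: 0.0
```

{"op": "move_arm", "data": {"increments": [{"xyz": [-37.7, -6.1, 0], "roll": 0.08, "grip": 100}, {"xyz": [-38, -3.1, 0], "roll": 0.08, "grip": 100}, {"xyz": [-38.2, 0, 0], "roll": 0.08, "grip": 100}, {"xyz": [-38, 2.9, 0], "roll": 0.08, "grip": 100}, {"xyz": [-37.7, 5.9, 0], "roll": 0.08, "grip": 100}]}}

```text
time_s: 1.23
position: [0.4494, 0.2833, 0.2228]
tcp_rot: [[-0.403, 0.915, 0.0], [0.915, 0.403, 0.0], [0.0, 0.001, -1.0]]
force: [1.8, -0.0, 0.6]
opening: 1.002
grasp_force: 0.0
```

{"op": "move_arm", "data": {"increments": [{"xyz": [-37.1, 8.9, 0], "roll": 0.08, "grip": 100}, {"xyz": [-36.3, 11.8, 0], "roll": 0.08, "grip": 100}, {"xyz": [-35.2, 14.7, 0], "roll": 0.08, "grip": 100}, {"xyz": [-33.9, 17.4, 0], "roll": 0.08, "grip": 100}, {"xyz": [-32.4, 20.1, 0], "roll": 0.08, "grip": 100}]}}

```text
time_s: 1.65
position: [0.5654, 0.1318, 0.2227]
tcp_rot: [[-0.015, 1.0, 0.0], [1.0, 0.015, 0.0], [0.0, 0.0, -1.0]]
force: [0.8, 0.4, 0.2]
opening: 1.001
grasp_force: 0.0
```

{"op": "move_arm", "data": {"increments": [{"xyz": [0, 0, 0], "roll": 0, "grip": 100}, {"xyz": [0, 0, 0], "roll": 0, "grip": 100}, {"xyz": [0, 0, 0], "roll": 0, "grip": 100}]}}

```text
time_s: 1.9
position: [0.5638, 0.1337, 0.2223]
tcp_rot: [[-0.019, 1.0, -0.002], [1.0, 0.019, 0.001], [0.001, -0.002, -1.0]]
force: [-1.1, -0.1, 0.2]
opening: 0.998
grasp_force: 0.0
```

```bash
cat > b.py <<'E'
from h import *
K,R,t=Tcw('wrist'); im,d=bot.capture('wrist'); cv2.imwrite('pics/w1.png',im[:,:,::-1])
s=bot.read_state(); print(s['position'],np.round(s['tcp_rot'],4).tolist(),s['force'],s['time_s'])
P=cloud(d,K,R,t); m=(np.hypot(P[...,0]-.566,P[...,1]-.135)<.06)
hsv=cv2.cvtColor(im,cv2.COLOR_RGB2HSV)
bar=m&(P[...,2]>.075)&(hsv[...,2]<90)
q=P[bar][:,:2]; c,wh,a=cv2.minAreaRect((q*1000).astype(np.float32)); print('bar',bar.sum(),q.mean(0),np.median(P[bar][:,2]),c,wh,a)
fl=m&(hsv[...,0]<22)&(hsv[...,1]>120)&(abs(P[...,2]-.049)<.006)
h=cv2.convexHull((P[fl][:,:2]*1000).astype(np.float32)); print('flange',cv2.fitEllipse(h),cv2.minEnclosingCircle(h),np.median(P[fl][:,2]))
q=q-q.mean(0); w,v=np.linalg.eigh(q.T@q); print(np.degrees(np.arctan2(v[1,1],v[0,1])))
E
python3 b.py
```

```text
[0.56337758 0.13431053 0.22231973] [[-0.0201, 0.9998, -0.0015], [0.9998, 0.0201, 0.0004], [0.0004, -0.0015, -1.0]] [-0.5039245  -0.38382812  0.46553964] 1.95
bar 43597 [0.5662268 0.1562104] 0.32901575375724496 (568.359375, 145.97897338867188) (70.65177917480469, 119.85348510742188) 77.8003921508789
flange ((568.848876953125, 136.3721160888672), (73.5486831665039, 73.96728515625), 167.6778564453125) ((568.8923950195312, 136.436767578125), 37.27317428588867) 0.04972157908720379
-178.8358294713403
```

View pics/w1.png

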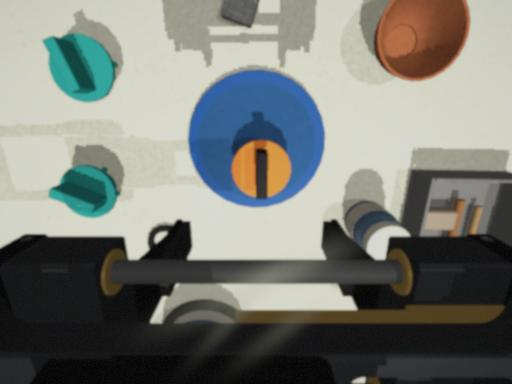

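```bash
sed -i 's/bar=m&(P\[...,2\]>.075)/bar=m\&(P[...,2]>.072)\&(P[...,2]<.1)/' b.py; python3 b.py
```

```text
[0.56326344 0.13469307 0.22243015] [[-0.0208, 0.9998, -0.0012], [0.9998, 0.0208, 0.0003], [0.0003, -0.0012, -1.0]] [-0.8144029   0.20983972  0.82375175] 2.0
bar 456 [0.56871581 0.13843416] 0.08371227392185424 (568.8512573242188, 136.67616271972656) (10.732939720153809, 53.775596618652344) 1.548437237739563
flange ((568.9235229492188, 136.40342712402344), (73.40351104736328, 73.99947357177734), 134.06002807617188) ((568.7971801757812, 136.48960876464844), 37.31760025024414) 0.04973880752464449
90.97548312285343
```

{"op": "move_arm", "data": {"increments": [{"xyz": [1.7, 5.5, 20], "roll": 0, "grip": 100}, {"xyz": [0, 0, 35], "roll": 0, "grip": 100}, {"xyz": [0, 0, 35], "roll": 0, "grip": 100}, {"xyz": [0, 0, 20], "roll": 0, "grip": 100}, {"xyz": [0, 0, 0], "roll": 0, "grip": 100}]}}

```text
time_s: 2.42
position: [0.5652, 0.1367, 0.1083]
tcp_rot: [[-0.022, 1.0, -0.011], [1.0, 0.022, -0.0], [-0.0, -0.011, -1.0]]
force: [-0.9, 0.3, -0.4]
opening: 1.0
grasp_force: 0.0
```

{"op": "move_arm", "data": {"increments": [{"xyz": [0, 0, 0], "roll": 0, "grip": 100}, {"xyz": [0, 0, 0], "roll": 0, "grip": 100}, {"xyz": [0, 0, 0], "roll": 0, "grip": 100}]}}

```text
time_s: 2.67
position: [0.5713, 0.136, 0.1146]
tcp_rot: [[-0.02, 1.0, 0.004], [1.0, 0.02, 0.0], [0.0, 0.004, -1.0]]
force: [0.3, -0.8, 0.6]
opening: 1.001
grasp_force: 0.0
```

{"op": "move_arm", "data": {"increments": [{"xyz": [0, 0, 8], "roll": 0, "grip": 100}, {"xyz": [0, 0, 15], "roll": 0, "grip": 100}, {"xyz": [0, 0, 15], "roll": 0, "grip": 100}, {"xyz": [0, 0, 12], "roll": 0, "grip": 100}, {"xyz": [0, 0, 6], "roll": 0, "grip": 100}]}}

```text
time_s: 3.08
position: [0.5694, 0.1353, 0.0555]
tcp_rot: [[-0.019, 1.0, -0.001], [1.0, 0.019, -0.0], [-0.0, -0.001, -1.0]]
force: [0.0, -0.1, -0.7]
opening: 1.007
grasp_force: 0.0
```

{"op": "move_arm", "data": {"increments": [{"xyz": [0, 0, 0], "roll": 0, "grip": 100}, {"xyz": [0, 0, 0], "roll": 0, "grip": 100}, {"xyz": [0, 0, 0], "roll": 0, "grip": 100}, {"xyz": [0, 0, 0], "roll": 0, "grip": 100}]}}

```text
time_s: 3.42
position: [0.5707, 0.1354, 0.0573]
tcp_rot: [[-0.019, 1.0, 0.002], [1.0, 0.019, 0.0], [0.0, 0.002, -1.0]]
force: [0.8, 0.9, 0.4]
opening: 1.002
grasp_force: 0.0
```

{"op": "move_arm", "data": {"increments": [{"xyz": [1.1, -1.9, 3], "roll": 0, "grip": 100}, {"xyz": [0, 0, 0], "roll": 0, "grip": 100}, {"xyz": [0, 0, 0], "roll": 0, "grip": 40}, {"xyz": [0, 0, 0], "roll": 0, "grip": 40}, {"xyz": [0, 0, 0], "roll": 0, "grip": 30}]}}

```text
time_s: 3.83
position: [0.5682, 0.1364, 0.0537]
tcp_rot: [[-0.019, 1.0, 0.0], [1.0, 0.019, 0.0], [-0.0, 0.0, -1.0]]
force: [0.4, -0.7, 0.3]
opening: 0.85
grasp_force: 0.0
```

{"op": "move_arm", "data": {"increments": [{"xyz": [0, 0, 0], "roll": 0, "grip": 20}, {"xyz": [0, 0, 0], "roll": 0, "grip": 10}, {"xyz": [0, 0, 0], "roll": 0, "grip": 0}, {"xyz": [0, 0, 0], "roll": 0, "grip": 0}, {"xyz": [0, 0, 0], "roll": 0, "grip": 0}]}}

```text
time_s: 4.25
position: [0.568, 0.1364, 0.0535]
tcp_rot: [[-0.019, 1.0, 0.0], [1.0, 0.019, -0.0], [-0.0, 0.0, -1.0]]
force: [-0.1, 0.3, -0.2]
opening: 0.482
grasp_force: 0.0
```

{"op": "move_arm", "data": {"increments": [{"xyz": [0, 0, 0], "roll": 0, "grip": 0}, {"xyz": [0, 0, 0], "roll": 0, "grip": 0}, {"xyz": [0, 0, 0], "roll": 0, "grip": 0}, {"xyz": [0, 0, 0], "roll": 0, "grip": 0}]}}

```text
time_s: 4.58
position: [0.5683, 0.1364, 0.0536]
tcp_rot: [[-0.019, 1.0, 0.001], [1.0, 0.019, 0.0], [0.0, 0.001, -1.0]]
force: [1.9, -0.3, 2.0]
opening: 0.179
grasp_force: 1.0
```

{"op": "move_arm", "data": {"increments": [{"xyz": [0, 0, 0], "roll": 0, "grip": 0}, {"xyz": [0, 0, 0], "roll": 0, "grip": 0}, {"xyz": [0, 0, 0], "roll": 0, "grip": 0}]}}

```text
time_s: 4.83
position: [0.5682, 0.1364, 0.0535]
tcp_rot: [[-0.019, 1.0, 0.0], [1.0, 0.019, 0.0], [0.0, 0.0, -1.0]]
force: [0.6, 0.2, 0.5]
opening: 0.154
grasp_force: 29.9
```

{"op": "move_arm", "data": {"increments": [{"xyz": [0, 0, -8], "roll": 0, "grip": 0}, {"xyz": [0, 0, -16], "roll": 0, "grip": 0}, {"xyz": [0, 0, -25], "roll": 0, "grip": 0}, {"xyz": [0, 0, -28], "roll": 0, "grip": 0}, {"xyz": [0, 0, -30], "roll": 0, "grip": 0}]}}

```text
time_s: 5.25
position: [0.5665, 0.1363, 0.1609]
tcp_rot: [[-0.019, 1.0, -0.004], [1.0, 0.019, -0.0], [-0.0, -0.004, -1.0]]
force: [0.4, -0.2, -1.8]
opening: 0.159
grasp_force: 29.9
```

{"op": "move_arm", "data": {"increments": [{"xyz": [0, 0, -28], "roll": 0, "grip": 0}, {"xyz": [0, 0, -25], "roll": 0, "grip": 0}, {"xyz": [0, 0, -15], "roll": 0, "grip": 0}, {"xyz": [0, 0, -5], "roll": 0, "grip": 0}, {"xyz": [0, 0, 0], "roll": 0, "grip": 0}]}}

```text
time_s: 5.67
position: [0.5683, 0.1365, 0.2351]
tcp_rot: [[-0.019, 1.0, 0.003], [1.0, 0.019, 0.0], [0.0, 0.003, -1.0]]
force: [0.4, -0.6, -2.8]
opening: 0.164
grasp_force: 29.9
```

```bash
python3 - <<'E'
from h import *
z=np.load('top.npz'); im,d,K,R,t=[z[k] for k in('im','d','K','R','t')]
P=cloud(d,K,R,t); r=(np.hypot(P[...,0]-.478,P[...,1]+.19)<.07)&(P[...,2]>.128)
h=cv2.convexHull((P[r][:,:2]*1000).astype(np.float32)); print('rim outer',cv2.fitEllipse(h),cv2.minEnclosingCircle(h))
plan((.478,-.120,.238),0,9)
E
```

```text
rim outer ((477.77520751953125, -190.82313537597656), (81.55271911621094, 82.16881561279297), 26.02222442626953) ((477.7530822753906, -190.9369354248047), 41.51017379760742)
[-28.3, -10.6, -0.4] 0.0
[-28.3, -10.6, -0.3] 0.0
[-28.3, -10.6, -0.4] 0.0
[-28.3, -10.6, -0.3] 0.0
[-28.3, -10.6, -0.4] 0.0
[-28.3, -10.5, -0.3] 0.0
[-28.3, -10.6, -0.4] 0.0
[-28.3, -10.5, -0.3] 0.0
[-28.3, -10.6, -0.4] 0.0
end [ 0.478 -0.12   0.238] [[-0.0191, 0.9998, 0.0025], [0.9998, 0.0191, 0.0001], [0.0001, 0.0025, -1.0]]
```

{"op": "move_arm", "data": {"increments": [{"xyz": [-15, -4, 0], "roll": 0, "grip": 0}, {"xyz": [-30, -8, -1], "roll": 0, "grip": 0}, {"xyz": [-35, -8, -1], "roll": 0, "grip": 0}, {"xyz": [-35, -8, -1], "roll": 0, "grip": 0}, {"xyz": [-35, -8, -1], "roll": 0, "grip": 0}]}}

```text
time_s: 6.08
position: [0.5328, -0.015, 0.2356]
tcp_rot: [[-0.02, 1.0, -0.004], [1.0, 0.02, 0.001], [0.001, -0.004, -1.0]]
force: [-0.1, -0.0, -2.8]
opening: 0.158
grasp_force: 29.9
```

{"op": "move_arm", "data": {"increments": [{"xyz": [-35, -8, -1], "roll": 0, "grip": 0}, {"xyz": [-35, -8, -1], "roll": 0, "grip": 0}, {"xyz": [-35, -8, -1], "roll": 0, "grip": 0}, {"xyz": [-35, -8, 0], "roll": 0, "grip": 0}, {"xyz": [-35, -8, 0], "roll": 0, "grip": 0}]}}

```text
time_s: 6.5
position: [0.4963, -0.1908, 0.2387]
tcp_rot: [[-0.019, 1.0, -0.004], [1.0, 0.019, 0.002], [0.002, -0.004, -1.0]]
force: [0.7, 1.2, -3.0]
opening: 0.159
grasp_force: 29.9
```

{"op": "move_arm", "data": {"increments": [{"xyz": [-35, -5, 0], "roll": 0, "grip": 0}, {"xyz": [-28, -1, 0], "roll": 0, "grip": 0}, {"xyz": [-14, 0, 0], "roll": 0, "grip": 0}, {"xyz": [0, 0, 0], "roll": 0, "grip": 0}, {"xyz": [0, 0, 0], "roll": 0, "grip": 0}]}}

```text
time_s: 6.92
position: [0.4928, -0.2664, 0.239]
tcp_rot: [[-0.018, 1.0, -0.003], [1.0, 0.018, 0.003], [0.003, -0.003, -1.0]]
force: [-0.2, 0.9, -2.6]
opening: 0.159
grasp_force: 29.9
```

{"op": "move_arm", "data": {"increments": [{"xyz": [0, 0, 0], "roll": 0, "grip": 0}, {"xyz": [0, 0, 0], "roll": 0, "grip": 0}, {"xyz": [0, 0, 0], "roll": 0, "grip": 0}, {"xyz": [0, 0, 0], "roll": 0, "grip": 0}, {"xyz": [0, 0, 0], "roll": 0, "grip": 0}]}}

```text
time_s: 7.33
position: [0.4939, -0.2662, 0.2407]
tcp_rot: [[-0.02, 1.0, 0.0], [1.0, 0.02, 0.0], [0.0, 0.0, -1.0]]
force: [0.6, -1.3, -2.4]
opening: 0.159
grasp_force: 29.9
```

```bash
cat > j.py <<'E'
from h import *
K,R,t=Tcw('wrist'); im,d=bot.capture('wrist'); cv2.imwrite('pics/w2.png',im[:,:,::-1])
s=bot.read_state(); print(s['position'],np.round(s['tcp_rot'],4).tolist(),s['force'],s['time_s'],s['joint_positions'])
P=cloud(d,K,R,t); np.savez('w2.npz',im=im,d=d,K=K,R=R,t=t,P=P)
r=(np.hypot(P[...,0]-.479,P[...,1]+.19)<.07)&(P[...,2]>.130)&(P[...,2]<.15)
print(r.sum(),np.median(P[r][:,2]))
h=cv2.convexHull((P[r][:,:2]*1000).astype(np.float32)); print('rim outer',cv2.fitEllipse(h),cv2.minEnclosingCircle(h))
E
python3 j.py
```

```text
[ 0.493863   -0.26638726  0.24071064] [[-0.02, 0.9998, 0.0001], [0.9998, 0.02, -0.0001], [-0.0001, 0.0001, -1.0]] [-0.13248519  0.04872531 -2.21506387] 7.3833 [-3.97524883e+01  2.40614517e+01  9.01931012e+01  1.95048391e-03
  6.57368457e+01 -4.09008590e+01]
3603 0.14028785182574977
rim outer ((479.30908203125, -190.37554931640625), (82.06256866455078, 82.1935043334961), 4.480698108673096) ((479.291015625, -190.4311981201172), 41.349952697753906)
```

View pics/w2.png

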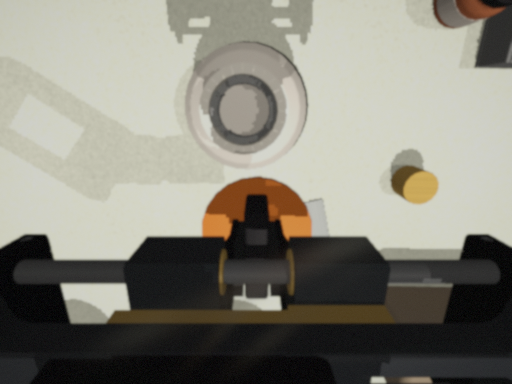

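```bash
python3 - <<'E'
from h import *
from scipy.optimize import least_squares
z=np.load('w2.npz'); im,P=z['im'],z['P']
hsv=cv2.cvtColor(im,cv2.COLOR_RGB2HSV)
o=(hsv[...,0]<22)&(hsv[...,1]>120)&(hsv[...,2]>60)&(P[...,2]>.2)&(P[...,2]<.26); print(o.sum(),np.percentile(P[o][:,2],[5,50,95]))
# boundary top pixel per column
pts=[]
for u in np.where(o.any(0))[0]:
    v=np.where(o[:,u])[0][0]
    if v<215: pts.append(P[v+1,u])
pts=np.array(pts); print(len(pts),pts[:,2].min(),pts[:,2].max())
f=lambda c:np.hypot(pts[:,0]-c[0],pts[:,1]-c[1])-c[2]
r=least_squares(f,[.494,-.266,.038]); print(r.x,abs(r.fun).max())
r2=least_squares(lambda c:f([c[0],c[1],.038]),[.494,-.266]); print(r2.x)
c=np.array([.4793,-.1904]); dx=P[...,:2]-c; rr=np.hypot(dx[...,0],dx[...,1]); a=np.degrees(np.arctan2(dx[...,1],dx[...,0]))%360
for lo,hi in((.0265,.029),(.029,.0315)):
    print([int(round(1000*np.median(P[...,2][(rr>lo)&(rr<hi)&(P[...,2]<.2)&(abs(a-b)<6)]))) if ((rr>lo)&(rr<hi)&(abs(a-b)<6)).any() else None for b in range(0,360,10)])
cv2.imwrite('pics/mouth.png',cv2.resize(im[60:160,190:300,::-1],None,fx=5,fy=5,interpolation=2))
E
```

```text
3743 [0.236      0.23705732 0.23824185]
104 0.23555561731650618 0.2390180942469028
[ 0.49359026 -0.26593676  0.03610715] 0.0007349551989071362
[ 0.49363502 -0.26813182]
[131, 131, 131, 131, 122, 123, 132, 131, 131, 131, 131, 131, 131, 121, 123, 132, 131, 131, 131, 131, 131, 121, 121, 123, 133, 131, 131, 131, 131, 132, 131, 122, 123, 132, 132, 131]
[131, 131, 131, 130, 122, 123, 131, 132, 132, 131, 131, 131, 131, 122, 123, 132, 131, 131, 132, 131, 132, 131, 122, 123, 132, 131, 131, 131, 131, 132, 128, 121, 123, 132, 131, 132]
```

View pics/mouth.png

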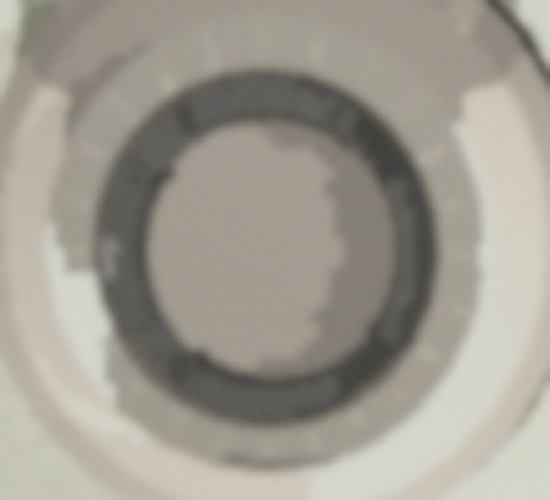

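{"op": "move_arm", "data": {"increments": [{"xyz": [12, -2, 0], "roll": 0, "grip": 0}, {"xyz": [22, -4, 0], "roll": 0, "grip": 0}, {"xyz": [22, -4, 0], "roll": 0, "grip": 0}, {"xyz": [14, -2, 5], "roll": 0, "grip": 0}, {"xyz": [6.7, -0.9, 10], "roll": 0, "grip": 0}]}}

```text
time_s: 7.8
position: [0.479, -0.1881, 0.2263]
tcp_rot: [[-0.021, 1.0, 0.001], [1.0, 0.021, -0.0], [-0.0, 0.001, -1.0]]
force: [-0.2, -0.2, -3.1]
opening: 0.16
grasp_force: 29.9
```

{"op": "move_arm", "data": {"increments": [{"xyz": [0, 0, 15], "roll": 0, "grip": 0}, {"xyz": [0, 0, 12], "roll": 0, "grip": 0}, {"xyz": [0, 0, 6], "roll": 0, "grip": 0}, {"xyz": [0, 0, 0], "roll": 0, "grip": 0}, {"xyz": [0, 0, 0], "roll": 0, "grip": 0}]}}

```text
time_s: 8.22
position: [0.4794, -0.1904, 0.1925]
tcp_rot: [[-0.019, 1.0, -0.0], [1.0, 0.019, 0.0], [0.0, -0.0, -1.0]]
force: [-0.8, -0.3, -2.4]
opening: 0.161
grasp_force: 29.9
```

{"op": "move_arm", "data": {"increments": [{"xyz": [0, 0, 0], "roll": 0, "grip": 0}, {"xyz": [0, 0, 0], "roll": 0, "grip": 0}, {"xyz": [0, 0, 0], "roll": 0, "grip": 0}, {"xyz": [0, 0, 0], "roll": 0, "grip": 0}]}}

```text
time_s: 8.55
position: [0.4796, -0.1909, 0.193]
tcp_rot: [[-0.019, 1.0, 0.001], [1.0, 0.019, -0.001], [-0.001, 0.001, -1.0]]
force: [-0.4, -0.5, -1.6]
opening: 0.158
grasp_force: 29.9
```

```bash
python3 - <<'E'
from h import *
s=bot.read_state(); print(s['position'],np.round(s['tcp_rot'],4).tolist(),s['force'],s['moment'],s['time_s'])
z=np.load('w2.npz'); P=z['P']
c=np.array([.4793,-.1904]); dx=P[...,:2]-c; rr=np.hypot(dx[...,0],dx[...,1]); a=np.degrees(np.arctan2(dx[...,1],dx[...,0]))%90
m=(rr>.027)&(rr<.0315)&(P[...,2]<.138)
for b in range(28,72,2):
    q=P[...,2][m&(abs(a-b)<1)]; print(b,(q.mean()*1000).round(1),(q<.127).mean().round(2),q.size)
E
```

```text
[ 0.47960341 -0.19085913  0.19304691] [[-0.0188, 0.9998, 0.001], [0.9998, 0.0188, -0.0006], [-0.0006, 0.0009, -1.0]] [-0.4024105  -0.47016894 -1.62535817] [-0.05704108  0.04276695  0.00210548] 8.55
28 131.6 0.0 24
30 130.1 0.07 15
32 120.3 1.0 19
34 121.0 1.0 18
36 121.4 1.0 19
38 121.7 1.0 19
40 120.6 1.0 21
42 121.6 1.0 16
44 121.2 1.0 23
46 121.4 1.0 18
48 122.6 1.0 22
50 122.7 1.0 17
52 123.1 1.0 20
54 123.6 1.0 20
56 125.7 0.69 16
58 135.2 0.0 23
60 135.2 0.0 22
62 131.5 0.0 21
64 131.4 0.0 19
66 131.3 0.0 20
68 131.3 0.0 21
70 131.0 0.0 20
```

{"op": "move_arm", "data": {"increments": [{"xyz": [0.6, 0, 5], "roll": 0, "grip": 0}, {"xyz": [0, 0, 7], "roll": 0, "grip": 0}, {"xyz": [0, 0, 5], "roll": 0, "grip": 0}, {"xyz": [0, 0, 2], "roll": 0, "grip": 0}, {"xyz": [0, 0, 0], "roll": 0, "grip": 0}]}}

```text
time_s: 8.97
position: [0.4787, -0.1896, 0.1725]
tcp_rot: [[-0.019, 1.0, -0.002], [1.0, 0.019, 0.001], [0.001, -0.002, -1.0]]
force: [-0.3, -0.5, -2.0]
opening: 0.159
grasp_force: 29.9
```

{"op": "move_arm", "data": {"increments": [{"xyz": [0, 0, 2], "roll": 0, "grip": 0}, {"xyz": [0, 0, 2], "roll": 0, "grip": 0}, {"xyz": [0, 0, 0], "roll": 0, "grip": 0}]}}

```text
time_s: 9.22
position: [0.4792, -0.1899, 0.1692]
tcp_rot: [[-0.019, 1.0, -0.0], [1.0, 0.019, 0.0], [0.0, -0.0, -1.0]]
force: [-0.4, 0.9, -2.7]
opening: 0.156
grasp_force: 29.9
```

{"op": "move_arm", "data": {"increments": [{"xyz": [0, 0, 1], "roll": 0, "grip": 0}, {"xyz": [0, 0, 1], "roll": 0, "grip": 0}, {"xyz": [0, 0, 0], "roll": 0, "grip": 0}]}}

```text
time_s: 9.47
position: [0.4795, -0.1901, 0.1677]
tcp_rot: [[-0.019, 1.0, 0.0], [1.0, 0.019, -0.0], [-0.0, 0.0, -1.0]]
force: [0.0, 0.1, -1.3]
opening: 0.159
grasp_force: 29.9
```

{"op": "move_arm", "data": {"increments": [{"xyz": [0, 0, 0.7], "roll": 0, "grip": 0}, {"xyz": [0, 0, 0], "roll": 0, "grip": 0}, {"xyz": [0, 0, 0], "roll": 0, "grip": 0}]}}

```text
time_s: 9.72
position: [0.4795, -0.1902, 0.1675]
tcp_rot: [[-0.019, 1.0, 0.001], [1.0, 0.019, -0.001], [-0.001, 0.001, -1.0]]
force: [-1.2, 0.5, 4.1]
opening: 0.157
grasp_force: 29.9
```

{"op": "move_arm", "data": {"increments": [{"xyz": [0, 0, 0.4], "roll": 0, "grip": 0}, {"xyz": [0, 0, 0], "roll": 0, "grip": 0}, {"xyz": [0, 0, 0], "roll": 0, "grip": 0}]}}

```text
time_s: 9.97
position: [0.4796, -0.1901, 0.1674]
tcp_rot: [[-0.019, 1.0, 0.001], [1.0, 0.019, -0.001], [-0.001, 0.001, -1.0]]
force: [-1.7, 0.7, 6.4]
opening: 0.16
grasp_force: 30.0
```

{"op": "move_arm", "data": {"increments": [{"xyz": [0, 0, -0.3], "roll": -0.03, "grip": 0}, {"xyz": [0, 0, 0], "roll": -0.06, "grip": 0}, {"xyz": [0, 0, 0], "roll": -0.06, "grip": 0}, {"xyz": [0, 0, 0], "roll": -0.06, "grip": 0}, {"xyz": [0, 0, 0], "roll": -0.06, "grip": 0}]}}

```text
time_s: 10.38
position: [0.4795, -0.1898, 0.1675]
tcp_rot: [[-0.287, 0.958, 0.001], [0.958, 0.287, 0.0], [0.0, 0.001, -1.0]]
force: [-1.6, 0.9, 5.8]
opening: 0.162
grasp_force: 30.0
```

{"op": "move_arm", "data": {"increments": [{"xyz": [0, 0, 0], "roll": -0.06, "grip": 0}, {"xyz": [0, 0, 0], "roll": -0.06, "grip": 0}, {"xyz": [0, 0, 0], "roll": -0.06, "grip": 0}, {"xyz": [0, 0, 0], "roll": -0.03, "grip": 0}, {"xyz": [0, 0, 0], "roll": 0, "grip": 0}]}}

```text
time_s: 10.8
position: [0.4794, -0.1899, 0.1675]
tcp_rot: [[-0.479, 0.878, 0.0], [0.878, 0.479, -0.0], [-0.0, 0.0, -1.0]]
force: [-1.9, 0.9, 5.5]
opening: 0.16
grasp_force: 29.9
```

{"op": "move_arm", "data": {"increments": [{"xyz": [0, 0, 0], "roll": -0.035, "grip": 0}, {"xyz": [0, 0, 0], "roll": -0.035, "grip": 0}, {"xyz": [0, 0, 0], "roll": -0.035, "grip": 0}, {"xyz": [0, 0, 0], "roll": -0.035, "grip": 0}, {"xyz": [0, 0, 0], "roll": -0.035, "grip": 0}]}}

```text
time_s: 11.22
position: [0.4799, -0.1906, 0.1672]
tcp_rot: [[-0.625, 0.78, 0.002], [0.78, 0.625, -0.002], [-0.002, 0.0, -1.0]]
force: [-0.0, -1.9, 0.2]
opening: 0.157
grasp_force: 29.9
```

{"op": "move_arm", "data": {"increments": [{"xyz": [0, 0, 0], "roll": -0.035, "grip": 0}, {"xyz": [0, 0, 0], "roll": -0.035, "grip": 0}, {"xyz": [0, 0, 0], "roll": 0, "grip": 0}]}}

```text
time_s: 11.47
position: [0.4791, -0.1899, 0.1663]
tcp_rot: [[-0.678, 0.735, -0.0], [0.735, 0.678, 0.0], [0.0, -0.0, -1.0]]
force: [-0.6, 0.7, -3.2]
opening: 0.157
grasp_force: 29.9
```

```bash
cat > s.py <<'E'
from h import *
s=bot.read_state(); r=s['tcp_rot']; print(s['time_s'],np.round(s['position'],4),'yaw',np.degrees(np.arctan2(r[1][0],r[0][0])).round(2),np.round(s['force'],1),np.round(s['moment'],2),s['opening'])
E
python3 s.py
```

```text
11.4667 [ 0.4791 -0.1899  0.1663] yaw 132.66 [-0.6  0.7 -3.2] [-0.07 -0.05 -0.01] 0.156961860382693
```

{"op": "move_arm", "data": {"increments": [{"xyz": [0, 0, 2], "roll": 0, "grip": 0}, {"xyz": [0, 0, 2], "roll": 0, "grip": 0}, {"xyz": [0, 0, 2], "roll": 0, "grip": 0}, {"xyz": [0, 0, 0], "roll": 0, "grip": 0}, {"xyz": [0, 0, 0], "roll": 0, "grip": 0}]}}

```text
time_s: 11.88
position: [0.4791, -0.1899, 0.1604]
tcp_rot: [[-0.677, 0.736, -0.001], [0.736, 0.677, 0.0], [0.001, -0.0, -1.0]]
force: [0.5, -0.0, -2.2]
opening: 0.158
grasp_force: 29.9
```

{"op": "move_arm", "data": {"increments": [{"xyz": [0, 0, 1], "roll": 0, "grip": 0}, {"xyz": [0, 0, 0], "roll": 0, "grip": 0}, {"xyz": [0, 0, 0.7], "roll": 0, "grip": 0}, {"xyz": [0, 0, 0], "roll": 0, "grip": 0}]}}

```text
time_s: 12.22
position: [0.4793, -0.19, 0.159]
tcp_rot: [[-0.677, 0.736, -0.0], [0.736, 0.677, 0.0], [0.0, -0.0, -1.0]]
force: [0.3, -0.3, -3.0]
opening: 0.16
grasp_force: 29.9
```

{"op": "move_arm", "data": {"increments": [{"xyz": [0, 0, 0.7], "roll": 0, "grip": 0}, {"xyz": [0, 0, 0], "roll": 0, "grip": 0}, {"xyz": [0, 0, 0], "roll": 0, "grip": 0}]}}

```text
time_s: 12.47
position: [0.4793, -0.19, 0.1583]
tcp_rot: [[-0.677, 0.736, -0.0], [0.736, 0.677, -0.0], [0.0, -0.0, -1.0]]
force: [0.2, -0.4, -2.3]
opening: 0.151
grasp_force: 29.9
```

{"op": "move_arm", "data": {"increments": [{"xyz": [0, 0, 0.6], "roll": 0, "grip": 0}, {"xyz": [0, 0, 0], "roll": 0, "grip": 0}, {"xyz": [0, 0, 0], "roll": 0, "grip": 0}]}}

```text
time_s: 12.72
position: [0.4793, -0.19, 0.1577]
tcp_rot: [[-0.677, 0.736, 0.0], [0.736, 0.677, -0.0], [-0.0, 0.0, -1.0]]
force: [0.5, -1.2, -2.0]
opening: 0.159
grasp_force: 29.9
```

```bash
python3 s.py
```

```text
12.7167 [ 0.4793 -0.19    0.1577] yaw 132.63 [ 0.5 -1.2 -2. ] [-0.05 -0.01  0.06] 0.15940746434859332
```

{"op": "move_arm", "data": {"increments": [{"xyz": [0, 0, 0.5], "roll": 0, "grip": 0}, {"xyz": [0, 0, 0], "roll": 0, "grip": 0}, {"xyz": [0, 0, 0], "roll": 0, "grip": 0}]}}

```text
time_s: 12.97
position: [0.4794, -0.1901, 0.1576]
tcp_rot: [[-0.677, 0.736, 0.0], [0.736, 0.677, -0.0], [-0.0, 0.0, -1.0]]
force: [-0.6, 0.5, 0.5]
opening: 0.158
grasp_force: 29.9
```

{"op": "move_arm", "data": {"increments": [{"xyz": [0, 0, 0.5], "roll": 0, "grip": 0}, {"xyz": [0, 0, 0], "roll": 0, "grip": 0}, {"xyz": [0, 0, 0], "roll": 0, "grip": 0}]}}

```text
time_s: 13.22
position: [0.4795, -0.19, 0.1574]
tcp_rot: [[-0.677, 0.736, 0.001], [0.736, 0.677, -0.0], [-0.001, 0.0, -1.0]]
force: [-1.7, 1.6, 5.0]
opening: 0.156
grasp_force: 30.0
```

```bash
python3 s.py
```

```text
13.2167 [ 0.4795 -0.19    0.1574] yaw 132.63 [-1.7  1.6  5. ] [ 0.15  0.34 -0.04] 0.1556404040296584
```

{"op": "move_arm", "data": {"increments": [{"xyz": [0, 0, 0], "roll": 0.03, "grip": 0}, {"xyz": [0, 0, 0.1], "roll": 0.04, "grip": 0}, {"xyz": [0, 0, 0.2], "roll": 0.04, "grip": 0}, {"xyz": [0, 0, 0.2], "roll": 0.04, "grip": 0}, {"xyz": [0, 0, 0], "roll": 0, "grip": 0}]}}

```text
time_s: 13.63
position: [0.4803, -0.1905, 0.1568]
tcp_rot: [[-0.559, 0.829, 0.002], [0.829, 0.559, -0.001], [-0.002, 0.001, -1.0]]
force: [1.7, -0.0, 3.0]
opening: 0.158
grasp_force: 29.9
```

```bash
python3 s.py
```

```text
13.6333 [ 0.4803 -0.1905  0.1568] yaw 124.0 [ 1.7 -0.   3. ] [-0.02 -0.16 -0.  ] 0.15805442293265137
```

{"op": "move_arm", "data": {"increments": [{"xyz": [0, 0, 0.3], "roll": 0.05, "grip": 0}, {"xyz": [0, 0, 0.35], "roll": 0.05, "grip": 0}, {"xyz": [0, 0, 0.35], "roll": 0.05, "grip": 0}, {"xyz": [0, 0, 0.35], "roll": 0.05, "grip": 0}, {"xyz": [0, 0, 0], "roll": 0, "grip": 0}]}}

```text
time_s: 14.05
position: [0.4804, -0.1905, 0.1554]
tcp_rot: [[-0.384, 0.923, 0.002], [0.923, 0.384, -0.001], [-0.002, 0.002, -1.0]]
force: [1.5, 0.8, 3.5]
opening: 0.159
grasp_force: 29.9
```

```bash
python3 s.py
```

```text
14.05 [ 0.4804 -0.1905  0.1554] yaw 112.58 [1.5 0.8 3.5] [-0.02 -0.23  0.03] 0.159246800668264
```

Threading follows 0.12 mm/degree with a light press; continuing.

{"op": "move_arm", "data": {"increments": [{"xyz": [0, 0, 0.35], "roll": 0.05, "grip": 0}, {"xyz": [0, 0, 0.35], "roll": 0.05, "grip": 0}, {"xyz": [0, 0, 0.35], "roll": 0.05, "grip": 0}, {"xyz": [0, 0, 0.35], "roll": 0.05, "grip": 0}, {"xyz": [0, 0, 0], "roll": 0, "grip": 0}]}}

```text
time_s: 14.47
position: [0.4803, -0.1906, 0.154]
tcp_rot: [[-0.194, 0.981, 0.002], [0.981, 0.194, -0.001], [-0.002, 0.002, -1.0]]
force: [1.9, 0.1, 4.6]
opening: 0.154
grasp_force: 29.9
```

{"op": "move_arm", "data": {"increments": [{"xyz": [0, 0, 0.35], "roll": 0.05, "grip": 0}, {"xyz": [0, 0, 0.35], "roll": 0.05, "grip": 0}, {"xyz": [0, 0, 0.35], "roll": 0.05, "grip": 0}, {"xyz": [0, 0, 0], "roll": 0, "grip": 0}]}}

```text
time_s: 14.8
position: [0.4802, -0.1907, 0.153]
tcp_rot: [[-0.046, 0.999, 0.002], [0.999, 0.046, -0.002], [-0.002, 0.002, -1.0]]
force: [1.6, -0.4, 4.5]
opening: 0.161
grasp_force: 30.0
```

```bash
python3 s.py
```

```text
14.8 [ 0.4802 -0.1907  0.153 ] yaw 92.62 [ 1.6 -0.4  4.5] [-0.17 -0.13  0.09] 0.16071758630022642
```

{"op": "move_arm", "data": {"increments": [{"xyz": [0, 0, 0.35], "roll": 0.05, "grip": 0}, {"xyz": [0, 0, 0.35], "roll": 0.05, "grip": 0}, {"xyz": [0, 0, 0.35], "roll": 0.05, "grip": 0}, {"xyz": [0, 0, 0.3], "roll": 0.05, "grip": 0}, {"xyz": [0, 0, 0], "roll": 0, "grip": 0}]}}

```text
time_s: 15.22
position: [0.4801, -0.1908, 0.1516]
tcp_rot: [[0.153, 0.988, 0.002], [0.988, -0.153, -0.002], [-0.001, 0.002, -1.0]]
force: [1.6, -0.5, 3.8]
opening: 0.154
grasp_force: 30.0
```

```bash
python3 s.py
```

```text
15.2167 [ 0.4801 -0.1908  0.1516] yaw 81.18 [ 1.6 -0.5  3.8] [-0.28 -0.11  0.04] 0.15428824370015837
```

{"op": "move_arm", "data": {"increments": [{"xyz": [0, 0, 0.25], "roll": 0.035, "grip": 0}, {"xyz": [0, 0, 0.25], "roll": 0.035, "grip": 0}, {"xyz": [0, 0, 0], "roll": 0, "grip": 0}]}}

```text
time_s: 15.47
position: [0.48, -0.1909, 0.1511]
tcp_rot: [[0.221, 0.975, 0.002], [0.975, -0.221, -0.002], [-0.001, 0.002, -1.0]]
force: [1.5, -1.3, 5.4]
opening: 0.16
grasp_force: 30.0
```

```bash
python3 s.py
```

```text
15.4667 [ 0.48   -0.1909  0.1511] yaw 77.22 [ 1.5 -1.3  5.4] [-0.33  0.02  0.05] 0.15986580377266602
```

{"op": "move_arm", "data": {"increments": [{"xyz": [0, 0, 0.2], "roll": 0.035, "grip": 0}, {"xyz": [0, 0, 0.2], "roll": 0.035, "grip": 0}, {"xyz": [0, 0, 0], "roll": 0, "grip": 0}]}}

```text
time_s: 15.72
position: [0.4798, -0.1908, 0.1506]
tcp_rot: [[0.289, 0.957, 0.001], [0.957, -0.289, -0.002], [-0.001, 0.002, -1.0]]
force: [1.6, -1.9, 4.6]
opening: 0.154
grasp_force: 30.0
```

```bash
python3 s.py
```

```text
15.7167 [ 0.4798 -0.1908  0.1506] yaw 73.2 [ 1.6 -1.9  4.6] [-0.45  0.04  0.04] 0.1544435400920517
```

{"op": "move_arm", "data": {"increments": [{"xyz": [0, 0, 0.2], "roll": 0.035, "grip": 0}, {"xyz": [0, 0, 0], "roll": 0, "grip": 0}, {"xyz": [0, 0, 0], "roll": 0, "grip": 0}]}}

```text
time_s: 15.97
position: [0.4797, -0.1909, 0.1505]
tcp_rot: [[0.321, 0.947, 0.001], [0.947, -0.321, -0.002], [-0.001, 0.001, -1.0]]
force: [0.9, -2.4, 5.7]
opening: 0.155
grasp_force: 30.0
```

```bash
python3 s.py
```

```text
15.9667 [ 0.4797 -0.1909  0.1505] yaw 71.27 [ 0.9 -2.4  5.7] [-0.49  0.14  0.08] 0.15520806804170162
```

{"op": "move_arm", "data": {"increments": [{"xyz": [0, 0, 0.2], "roll": 0.035, "grip": 0}, {"xyz": [0, 0, 0], "roll": 0, "grip": 0}, {"xyz": [0, 0, 0], "roll": 0, "grip": 0}]}}

```text
time_s: 16.22
position: [0.4796, -0.191, 0.1504]
tcp_rot: [[0.354, 0.935, 0.001], [0.935, -0.354, -0.002], [-0.002, 0.001, -1.0]]
force: [-0.3, -3.0, 6.8]
opening: 0.159
grasp_force: 30.0
```

```bash
python3 s.py
```

```text
16.2167 [ 0.4796 -0.191   0.1504] yaw 69.3 [-0.3 -3.   6.8] [-0.41  0.19  0.15] 0.1594771892762993
```

{"op": "move_arm", "data": {"increments": [{"xyz": [0, 0, 0], "roll": 0.035, "grip": 0}, {"xyz": [0, 0, 0], "roll": 0, "grip": 0}, {"xyz": [0, 0, 0], "roll": 0, "grip": 0}]}}

```text
time_s: 16.47
position: [0.4798, -0.1906, 0.1504]
tcp_rot: [[0.386, 0.923, 0.001], [0.923, -0.386, -0.001], [-0.001, 0.002, -1.0]]
force: [1.8, -1.4, 6.8]
opening: 0.157
grasp_force: 30.0
```

```bash
python3 s.py
```

```text
16.4667 [ 0.4798 -0.1906  0.1504] yaw 67.31 [ 1.8 -1.4  6.8] [-0.18  0.03  0.3 ] 0.15746811867035304
```

{"op": "move_arm", "data": {"increments": [{"xyz": [0, 0, 0], "roll": 0.03, "grip": 0}, {"xyz": [0, 0, 0], "roll": 0, "grip": 0}, {"xyz": [0, 0, 0], "roll": 0, "grip": 0}]}}

```text
time_s: 16.72
position: [0.4799, -0.1904, 0.1504]
tcp_rot: [[0.412, 0.911, 0.001], [0.911, -0.412, -0.001], [-0.001, 0.002, -1.0]]
force: [1.7, -1.0, 6.9]
opening: 0.159
grasp_force: 30.3
```

```bash
python3 s.py; python3 - <<'E'
from h import *
im,d=bot.capture('scene'); cv2.imwrite('pics/fl.png',cv2.resize(im[70:210,180:320,::-1],None,fx=4,fy=4,interpolation=2))
E
```

```text
16.7167 [ 0.4799 -0.1904  0.1504] yaw 65.65 [ 1.7 -1.   6.9] [ 0.   -0.09  0.6 ] 0.15893511607535946
```

View pics/fl.png

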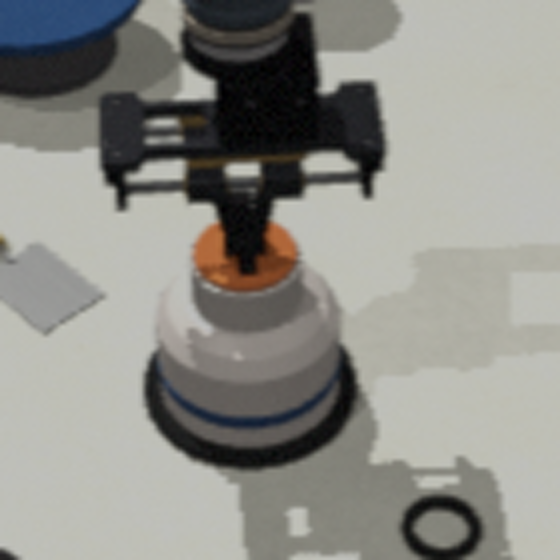

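The flange sits on the rim at image (247,255): height constant over the last 6°, torque rising. Releasing.

{"op": "move_arm", "data": {"increments": [{"xyz": [0, 0, -0.6], "roll": -0.01, "grip": 0}, {"xyz": [0, 0, 0], "roll": 0, "grip": 30}, {"xyz": [0, 0, 0], "roll": 0, "grip": 60}, {"xyz": [0, 0, 0], "roll": 0, "grip": 100}, {"xyz": [0, 0, 0], "roll": 0, "grip": 100}]}}

```text
time_s: 17.18
position: [0.4784, -0.1895, 0.1498]
tcp_rot: [[0.408, 0.913, -0.002], [0.913, -0.408, 0.001], [0.0, -0.002, -1.0]]
force: [-0.2, -0.7, 0.1]
opening: 0.38
grasp_force: 0.0
```

{"op": "move_arm", "data": {"increments": [{"xyz": [0, 0, 0], "roll": 0, "grip": 100}, {"xyz": [0, 0, 0], "roll": 0, "grip": 100}, {"xyz": [0, 0, 0], "roll": 0, "grip": 100}, {"xyz": [0, 0, 0], "roll": 0, "grip": 100}, {"xyz": [0, 0, 0], "roll": 0, "grip": 100}]}}

```text
time_s: 17.6
position: [0.4793, -0.19, 0.1504]
tcp_rot: [[0.409, 0.913, -0.0], [0.913, -0.409, 0.0], [0.0, -0.0, -1.0]]
force: [0.1, -0.4, -0.4]
opening: 0.755
grasp_force: 0.0
```

```bash
python3 s.py
```

```text
17.6 [ 0.4793 -0.19    0.1504] yaw 65.88 [ 0.1 -0.4 -0.4] [-0.08  0.05  0.01] 0.7553238616718613
```

{"op": "move_arm", "data": {"increments": [{"xyz": [0, 0, -8], "roll": 0, "grip": 100}, {"xyz": [0, 0, -20], "roll": 0, "grip": 100}, {"xyz": [0, 0, -30], "roll": 0, "grip": 100}, {"xyz": [0, 0, -30], "roll": 0, "grip": 100}, {"xyz": [0, 0, -12], "roll": 0, "grip": 100}]}}

```text
time_s: 18.02
position: [0.4811, -0.191, 0.2548]
tcp_rot: [[0.409, 0.913, 0.006], [0.913, -0.409, -0.004], [-0.001, 0.007, -1.0]]
force: [-0.1, -0.2, -0.6]
opening: 0.992
grasp_force: 0.0
```

{"op": "move_arm", "data": {"increments": [{"xyz": [-20, 0, 0], "roll": 0, "grip": 100}, {"xyz": [-30, 0, 0], "roll": 0, "grip": 100}, {"xyz": [-20, 0, 0], "roll": 0, "grip": 100}, {"xyz": [0, 0, 0], "roll": 0, "grip": 100}, {"xyz": [0, 0, 0], "roll": 0, "grip": 100}]}}

```text
time_s: 18.43
position: [0.4505, -0.2545, 0.2509]
tcp_rot: [[0.411, 0.912, 0.001], [0.912, -0.411, 0.0], [0.0, 0.001, -1.0]]
force: [0.1, 0.6, 0.3]
opening: 1.0
grasp_force: 0.0
```

{"op": "move_arm", "data": {"increments": [{"xyz": [0, 0, 0], "roll": 0, "grip": 100}, {"xyz": [0, 0, 0], "roll": 0, "grip": 100}, {"xyz": [0, 0, 0], "roll": 0, "grip": 100}, {"xyz": [0, 0, 0], "roll": 0, "grip": 100}, {"xyz": [0, 0, 0], "roll": 0, "grip": 100}]}}

```text
time_s: 18.85
position: [0.4509, -0.2533, 0.2504]
tcp_rot: [[0.408, 0.913, -0.0], [0.913, -0.408, 0.0], [0.0, -0.0, -1.0]]
force: [-0.2, -0.7, -0.4]
opening: 1.0
grasp_force: 0.0
```

```bash
python3 s.py; python3 - <<'E'
from h import *
K,R,t=Tcw('wrist'); im,d=bot.capture('wrist'); cv2.imwrite('pics/w3.png',im[:,:,::-1]); P=cloud(d,K,R,t)
hsv=cv2.cvtColor(im,cv2.COLOR_RGB2HSV)
o=(hsv[...,0]<22)&(hsv[...,1]>120)&(np.hypot(P[...,0]-.4795,P[...,1]+.19)<.045)&(P[...,2]<.17)
A=np.c_[P[o][:,:2]-[.4795,-.19],np.ones(o.sum())]; print('flange top z, tilt',np.linalg.lstsq(A,P[o][:,2],rcond=None)[0],np.median(P[o][:,2]))
E
```

```text
18.85 [ 0.4509 -0.2533  0.2504] yaw 65.94 [-0.2 -0.7 -0.4] [-0.09  0.05  0.02] 0.999599533379884
flange top z, tilt [0.00057098 0.0010367  0.14677983] 0.1467863850952033
```

View pics/w3.png

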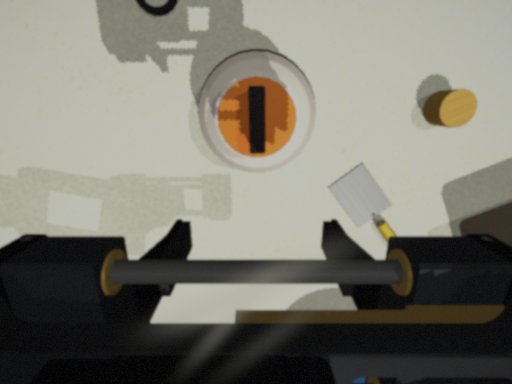

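The bung (257,117) sits level and centred on the jar: flange top measures 146.8 mm against a nominal 146 (rim 140.3 by the same camera), and there is no tilt.

```bash
python3 -c "
from rig import bot
print(bot.hand_in())"
```

```text
the job is handed in; nothing more can be done
None
```

I screwed the orange bung into the glaze-mill jar until its flange sat level on the rim, within camera accuracy (under 1 mm), let go, moved the arm clear and handed the job in at about 19 s; the hand-in returned no verdict.

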